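# Find the high spot of a spindle collar in V-blocks

### The arm

A 6-joint arm with a two-finger parallel gripper is mounted at the origin on the work surface. World frame = base frame: x ahead of the robot, y to its left, z up, the work surface at z = 0. Lengths are in m, angles in rad, forces in N, time in s.
With the tool pointing down it reaches from about 0.275 to 0.825 m from the base axis. Payload 4.9 kg.
Tool frame: the origin (TCP) lies between the finger pads; the fingertips stand 8 mm ahead of it and the grasp point (between the pads) lies 11 mm behind it; z points along the fingers, y is the line along which they close (so a half turn about z gives the same grasp; the last joint's range is limited). The gripper opens to 85 mm and grips with 20 to 120 N. Pads are 22 mm wide; open, the fingers measure 114 mm over their backs; the gripper's body (76 mm by 85 mm) begins 54 mm behind the grasp point. The pads swing forward as they close: fully open they stand 13 mm farther back than shut.
Start: joints at [-1.436, 0.326, -0.193, 1.052, 0, 1.437], TCP at [0.146, -0.53, 0.239] pointing down, gripper open.
Joint ranges: [-2.65, 2.65], [-0.97, 1.79], [-1.3, 1.35], [-1.93, 2.1], [-1.47, 1.37], [-3.14, 3.14]. Speed limits (rad/s): [2.57, 2.57, 3.14, 3.14, 3.14, 3.14].

### API

Orientations are given as a unit quaternion [w, x, y, z].
In Python, from rig import r, hand, kin, sensors, snapshot, get_calibration, workorder, look_for, landmark_of gives the robot as it stands. Calls block until the motion is done:
- r.move_pose(position, orientation): joint-space move of the TCP to a pose.
- r.movel(position, rot=None, rate=0.15, guard=None): straight line of the TCP; rot=None keeps the orientation; rate is the mean speed in m/s. With guard (N) it stops when the force on the tool has changed by that much, and returns True; else False.
- r.move_j(angles): joint-space move.
- hand.grip(opening, strength=None): opening from 0.0 (shut) to 1.0 (fully open); strength is the grip in N (None keeps the last); returns when the fingers have stopped.
- r.wait(seconds).
- kin.solve_ik(position, orientation): joint angles nearest the present ones, or None.
- sensors.sense(): the state.
- snapshot(name): name is "scene" or "top" or "wrist"; returns the picture (400x640x3 uint8, red, green, blue); there is no depth.
- get_calibration(name): a dict with "vfov" (degrees; the focal length in pixels is half the picture's height over the tangent of half this angle, whatever the lens; pixels are square), "cx", "cy" (the principal point, pixels), "R" (3x3) and "t" (3): a world point X has camera coordinates R X + t; the wrist camera has in their place "hand_eye" (4x4, takes a point from camera to tool coordinates, whose origin is the TCP and whose axes are the flange's). Camera axes: x right, y down, z forward; pixel columns grow to the right and rows downward; lengths in m; the calibration is good to about 2 mm. The wrist camera is an equidistant fisheye: a pixel r from the principal point sees the ray r / f radians off the axis. A picture is of the moment at which its call begins: read the wrist's pose just before it. get_calibration takes no time and is no camera call.
A pose or a line that the arm cannot do raises r.IKError and nothing moves.
- workorder.finish_job(): hands the job in; it is judged then, once.
Trained networks look in the newest picture that a camera, given by its name, has taken for a name from the list of things; names that differ only in an ending like _2 or _b are one class to them, and where a whole thing is asked for, a point or a joint stands for the part that bears it (a point fixed in the world has none). Each returns a list of dicts, best first, with "p" (0 to 1); they miss things now and then, are a little off and sometimes report something else, mostly with a low value. They report only what shows in the picture. A call takes as long as a camera call.
- look_for(camera, label): "location" ([row, column] in pixels, amid what is visible of it).
- landmark_of(camera, label): "location" ([row, column] in pixels: a listed point, or the origin of a listed thing).
The state is a dict: "t": time; "joint_pos": joint angles; "qvel": joint speeds; "tau": joint torques, N m; "tcp_pos": TCP position; "tcp_rot": TCP orientation; "wrist_force": force on the tool from outside, world axes, zero at the start; "ft_torque": the same for the moment, N m; "grip_width": opening from 0.0 (shut) to 1.0 (fully open); "grasp_force": force on a finger pad.
Only numpy, scipy, OpenCV 4.12 (cv2) and the standard library are available. Lean on these libraries where they do the work, as an engineer would, in place of code of your own. Each camera call takes 0.05 s, during which the arm holds its last target. There are 200 camera calls.

### The job

Gently lower the dial indicator onto the spindle's collar until its needle stands about at the red mark (10 mm), and let go of it. Then gently turn the spindle in its V-blocks by its bars, never lifting it out or running the indicator to the end of its travel, until the collar's high spot is under the plunger (the needle at its highest reading of the whole turn). Leave it there, untouched, with the other parts on the bench where they were.

Things in the scene. Friction and masses are not known exactly. Their poses are not given: they have to be found in the camera images.
- stand: Fixed inspection stand: grey base 180 x 190 x 20 mm, two steel V-blocks 24 mm long, tops 93 mm high, and a column 18 mm thick, 225 mm high. Origin: underside of the base, below the collar; z up. V-blocks at y = -60 and +70 mm, their 90 degree V along y, the spindle's axis at x = 0, 85 mm above the bench. Column at x = -65 mm, y = 0, on the robot's side.
- spindle: Loose spindle lying in the V-blocks along the stand's y: journal 30 mm in diameter, 235 mm long, about 0.75 kg. Origin on its axis at the middle of a steel collar, 48 mm in diameter and 30 mm wide, that sits up to 5 mm out of true: its top rises and falls once a turn. Where its high side lies is not known; only the indicator tells. y along the axis. Friction holds it where it is left.
- hub (a point): Centre of the turning hub, on the spindle's axis, 125 mm to +y of the collar, outside the blocks; turns with the spindle. The 40 mm hub, 22 mm long, carries four round bars 10 mm thick that reach 68 mm from the axis along +x, -x, +z (yellow) and -z of this frame, in free air 17 mm above the bench. About 1 to 4 N at a bar's end turns the spindle.
- carriage: Indicator carriage: black sleeve sliding on the column by stiff friction (about 6 N pushes it down, 14 N pulls it up; it stays where it is left), with an arm, a tilted 80 mm white dial and a red knob. Origin at the stand's origin when fully raised; moves in z only, 45 mm down at most; starts up to 8 mm down.
- knob (a point): Middle of the red knob of the carriage: an upright cylinder 22 mm in diameter and 30 mm high, the carriage's highest part, 30 mm to the stand's -x of the plunger; clear all round.
- plunger: Sprung plunger of the indicator, brass ball tip 8 mm in diameter, straight above the spindle's axis and the collar's middle. Origin at the lowest point of the tip; z up. Carried by the carriage; it can be pushed up 24 mm into it with 1 to 3 N.
- needle (a joint): Black needle of the dial, in rad, clockwise as seen from the dial's front: 0 (pointing to the dial's upper edge) with the plunger hanging free, 0.25 rad for each mm that the plunger is pushed in, 6 rad at the end of its travel. The dial's ticks are 2 mm (0.5 rad) apart; the red mark is 10 mm (2.5 rad).
- bush: Bystander: brass bush, 40 mm in diameter, 35 mm high, standing. Origin at its underside.
- dieplate: Bystander: steel plate with four holes, 75 x 100 x 18 mm. Origin at its underside.
- oil: Bystander: green oil bottle with a red cap, 48 mm in diameter, 110 mm high. Origin at its underside.

How it is judged:
By the outcome, as a careful person would: the job done as asked, in the order asked, and still so for the second after the job is handed in, with the robot touching nothing.
It also fails if it takes over 72 s, if anything falls off the work surface, if the arm or the gripper's body presses on something with over 40 N, if the wrist force passes 120 N, or if a joint passes its speed limit or range.

## Working session

There is one attempt and no reset: what is moved stays moved. The work goes in short steps, each a Python script; the robot and the scene stay as the last script left them, time stands still between calls to the robot, and variables do not carry over. Pictures are saved under pics/ and viewed, at most 10 in all, crops included, and the job is handed in when it is done.

```bash
ls; mkdir -p pics; python3 - <<'E'
from rig import *
import cv2
print(sensors.sense())
for c in ("scene","top"):
    im=snapshot(c); cv2.imwrite(f"pics/{c}0.png",im[:,:,::-1])
    print(c,{k:(v.tolist() if hasattr(v,'tolist') else v) for k,v in get_calibration(c).items()})
    for n in ("stand","spindle","hub","carriage","knob","plunger","needle","bush","dieplate","oil"):
        print(n,[(d["p"],d["location"]) for d in landmark_of(c,n)[:2]] if n!="needle" else look_for(c,n)[:1])
print(get_calibration("wrist"))
a=cv2.imread("pics/scene0.png");b=cv2.imread("pics/top0.png")
cv2.imwrite("pics/both.png",cv2.resize(cv2.vconcat([a,b]),(480,600)) )
E
```

```text
pics
{'t': 0.0, 'joint_pos': array([-1.43622562e+00,  3.26956910e-01, -1.93589474e-01,  1.05199721e+00,
        1.41394953e-05,  1.43657296e+00]), 'qvel': array([-1.15793201e-03, -5.08434632e-05,  3.67773526e-03, -1.52746387e-04,
       -1.14478250e-03, -1.60544501e-03]), 'tau': array([-4.84414904e-04, -4.43398547e+01,  2.62439060e+01,  1.55033253e-02,
       -3.07574401e-04, -7.22539852e-06]), 'tcp_pos': array([ 0.14598849, -0.52967972,  0.23849261]), 'tcp_rot': array([-8.73634490e-04,  9.90981926e-01,  1.33992755e-01,  6.91802334e-06]), 'wrist_force': array([ 0.27918571, -0.60555042,  0.48648334]), 'ft_torque': array([-0.02536235, -0.00452857, -0.03955327]), 'grasp_force': 0.0, 'grip_width': 1.005677233653053}
scene {'vfov': 56.93938635671019, 'cx': 324.1890688857673, 'cy': 197.01246173878872, 'R': [[-0.3944248633763556, 0.918873048256922, 0.01006719114629092], [0.4898759470302098, 0.21952211397950894, -0.8437011307300842], [-0.7774642008940341, -0.3278450284219668, -0.5367187845298518]], 't': [0.29083779117153724, -0.13439250293626298, 1.2944045356467848]}
stand [(0.92, [234.3, 30
[... 687 characters left out ...]
 [(0.61, [237.5, 365.1])]
spindle []
hub [(0.77, [227.5, 309.5])]
carriage []
knob [(0.77, [251.9, 382.1])]
plunger []
needle []
bush [(0.56, [174.7, 359.3]), (0.26, [250.9, 382.1])]
dieplate [(0.57, [180.4, 413.0]), (0.3, [256.0, 455.7])]
oil [(0.64, [258.0, 452.0])]
{'vfov': 65.70646984690485, 'cx': 316.6372750943531, 'cy': 203.1264927926859, 'hand_eye': array([[-6.56650749e-04, -9.48323400e-01, -3.17304741e-01,
         8.34332414e-02],
       [ 9.99999782e-01, -6.45895955e-04, -1.39085089e-04,
         1.32695962e-03],
       [-7.30482040e-05, -3.17304763e-01,  9.48323617e-01,
        -1.34173914e-01],
       [ 0.00000000e+00,  0.00000000e+00,  0.00000000e+00,
         1.00000000e+00]])}
```

```bash
python3 - <<'E'
import cv2,numpy as np
a=cv2.imread("pics/scene0.png")[90:310,210:400];b=cv2.imread("pics/top0.png")[130:330,270:480]
a=cv2.resize(a,(400,463),interpolation=2);b=cv2.resize(b,(400,381),interpolation=2)
o=np.zeros((470,800,3),np.uint8);o[:463,:400]=a;o[:381,400:]=b
cv2.imwrite("pics/v1.png",o)
E
cat > h.py <<'E'
import numpy as np
from rig import *
from scipy.optimize import least_squares
def cam(c):
    k=get_calibration(c);return k,np.array(k["R"]),np.array(k["t"]),200/np.tan(np.radians(k["vfov"])/2)
def proj(c,X):
    k,R,t,f=cam(c);p=R@np.asarray(X)+t;return np.array([k["cy"]+f*p[1]/p[2],k["cx"]+f*p[0]/p[2]])
E
python3 - <<'E'
from h import *
obs=[("scene",(0,0,0),(234.3,304.4)),("scene",(0,0,.085),(208.7,302.2)),("scene",(0,.125,.085),(225,350)),
("top",(0,0,0),(237.5,365.1)),("top",(0,.125,.085),(227.5,309.5))]
def W(p,q): c,s=np.cos(p[2]),np.sin(p[2]);return np.array([p[0]+c*q[0]-s*q[1],p[1]+s*q[0]+c*q[1],q[2]])
def res(p):
    o=[proj(c,W(p,q))-u for c,q,u in obs]
    for c,u in (("scene",(129.8,310.7)),("top",(251.9,382.1))): o.append(proj(c,W(p,(-.03,0,p[3])))-u)
    return np.concatenate(o)
best=min((least_squares(res,[.45,0,y,.25],loss="soft_l1") for y in (0,1.5,-1.5,3)),key=lambda s:s.cost)
print(best.x,best.cost,best.fun.round(1))
E
```

```text
Traceback (most recent call last):
  File "h.py", line 7, in proj
    k,R,t,f=cam(c);p=R@np.asarray(X)+t;return np.array([k["cy"]+f*p[1]/p[2],k["cx"]+f*p[0]/p[2]])
            ~~~^^^
  File "h.py", line 5, in cam
    k=get_calibration(c);return k,np.array(k["R"]),np.array(k["t"]),200/np.tan(np.radians(k["vfov"])/2)
ValueError: time passes only in moves, steps and waits
```

View pics/v1.png

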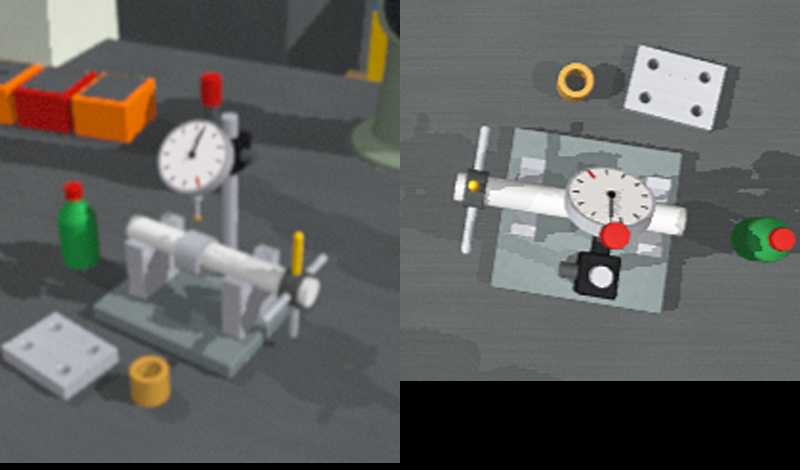

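```bash
cat > h.py <<'E'
import numpy as np
from rig import *
from functools import lru_cache
from scipy.optimize import least_squares
@lru_cache(None)
def cam(c):
    k=get_calibration(c);return k,np.array(k["R"]),np.array(k["t"]),200/np.tan(np.radians(k["vfov"])/2)
def proj(c,X):
    k,R,t,f=cam(c);p=R@np.asarray(X)+t;return np.array([k["cy"]+f*p[1]/p[2],k["cx"]+f*p[0]/p[2]])
def W(p,q): c,s=np.cos(p[2]),np.sin(p[2]);return np.array([p[0]+c*q[0]-s*q[1],p[1]+s*q[0]+c*q[1],q[2]])
E
python3 - <<'E'
from h import *
obs=[("scene",(0,0,0),(234.3,304.4)),("scene",(0,0,.085),(208.7,302.2)),("scene",(0,.125,.085),(225,350)),
("top",(0,0,0),(237.5,365.1)),("top",(0,.125,.085),(227.5,309.5))]
def res(p):
    o=[proj(c,W(p,q))-u for c,q,u in obs]
    for c,u in (("scene",(129.8,310.7)),("top",(251.9,382.1))): o.append(proj(c,W(p,(-.03,0,p[3])))-u)
    return np.concatenate(o)
for y in (0,-.3):
    b=least_squares(res,[.5,-.1,y,.25],loss="soft_l1");print(b.x,b.cost,b.fun.round(1))
E
```

```text
[ 0.54169496 -0.13799169 -0.15613533  0.27450348] 7.08893048670344 [ 3.1 -0.1  0.6  1.4  1.6 -0.1  1.8  2.2  0.2 -0.6  0.  -0.9  0.1  0.1]
[ 0.54169496 -0.13799169 -0.15613535  0.27450348] 7.088930486705013 [ 3.1 -0.1  0.6  1.4  1.6 -0.1  1.8  2.2  0.2 -0.6  0.  -0.9  0.1  0.1]
```

```bash
cat >> h.py <<'E'
P=[0.5417,-0.1380,-0.1561]
def Q(th): return np.array([0,np.cos(th/2),np.sin(th/2),0])
E
python3 - <<'E'
from h import *
import cv2
k=W(P,(-.03,0,.2745)); q=Q(P[2])
s=sensors.sense()
print(k,s["t"],kin.solve_ik(k+[0,0,.07],q),kin.solve_ik(k,q))
r.move_pose(k+[0,0,.07],q)
s=sensors.sense();im=snapshot("wrist");cv2.imwrite("pics/w1.png",im[:,:,::-1])
print(s["tcp_pos"],s["t"],look_for("wrist","knob")[:2],landmark_of("wrist","knob")[:2],landmark_of("wrist","plunger")[:1])
E
```

```text
[ 0.51206477 -0.133336    0.2745    ] 1.1 [-0.39427849  0.23994527 -0.04258061  1.28827045  0.          2.90341416] [-0.39427849  0.26615596 -0.18451137  1.12012899  0.          2.90341416]
[ 0.51183139 -0.13398855  0.34423074] 3.0833 [{'location': [171.9, 312.0], 'p': 0.72}] [{'location': [218.0, 312.9], 'p': 0.55}, {'location': [149.8, 223.0], 'p': 0.31}] []
```

View pics/w1.png

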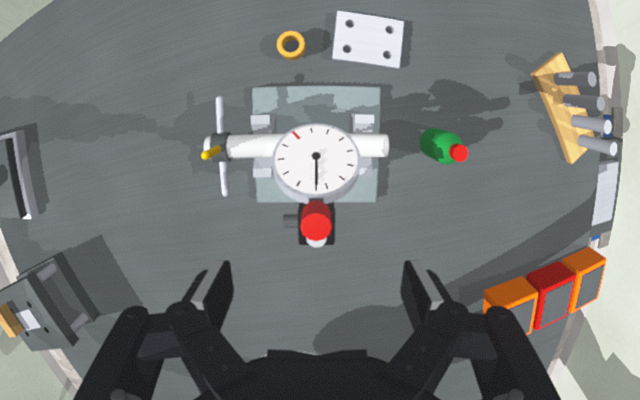

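```bash
cat >> h.py <<'E'
from scipy.spatial.transform import Rotation as Ro
WC=get_calibration("wrist");HE=np.array(WC["hand_eye"]);FW=200/np.tan(np.radians(WC["vfov"])/2)
def wproj(s,X):
    q=s["tcp_rot"];R=Ro.from_quat([q[1],q[2],q[3],q[0]]).as_matrix()
    c=HE[:3,:3].T@(R.T@(np.asarray(X)-s["tcp_pos"])-HE[:3,3]);a=np.arctan2(np.hypot(c[0],c[1]),c[2])
    d=c[:2]/np.hypot(*c[:2])*a*FW;return np.array([WC["cy"]+d[1],WC["cx"]+d[0]])
E
python3 - <<'E'
from h import *
s=sensors.sense()
for n,q in dict(knobmid=(-.03,0,.2745),knobtop=(-.03,0,.2895),hub=(0,.125,.085),yel=(0,.125,.153),mx=(-.068,.125,.085),px=(.068,.125,.085),farend=(0,-.09,.085),basefar1=(.09,.095,.02),basefar2=(.09,-.095,.02)).items(): print(n,wproj(s,W(P,q)).round(1))
E
```

```text
knobmid [223.8 315.1]
knobtop [232.3 315. ]
hub [147.1 220.9]
yel [156.2 203.1]
mx [196.4 224.7]
px [ 95.7 218.5]
farend [145.9 385.2]
basefar1 [ 80.6 251. ]
basefar2 [ 80.2 380.6]
```

```bash
python3 - <<'E'
from h import *
s=sensors.sense()
f=lambda X:np.concatenate([proj("scene",X)-(129.8,310.7),proj("top",X)-(251.9,382.1),(wproj(s,X)-(220,314.5))*.6])
b=least_squares(f,W(P,(-.03,0,.27)));print(b.x,b.fun.round(1),W(P,(-.03,0,.27)))
f=lambda X:np.concatenate([proj("scene",X)-(225,350),proj("top",X)-(227.5,309.5),(wproj(s,X)-(147,221))])
b=least_squares(f,W(P,(0,.125,.085)));print(b.x,b.fun.round(1),W(P,(0,.125,.085)))
E
```

```text
[ 0.51325497 -0.13300998  0.27341261] [ 0.7 -1.  -0.7 -0.3  1.  -0.1] [ 0.51206477 -0.133336    0.27      ]
[ 0.56134093 -0.01571827  0.08878193] [ 0.2 -0.5 -0.  -0.1  0.2 -0.2] [ 0.56113335 -0.01451986  0.085     ]
```

```bash
python3 - <<'E'
from h import *
import cv2
k=np.array([.5133,-.133,.2675]); q=Q(P[2])
print(r.movel(k,rot=q,rate=.06,guard=8))
hand.grip(0,25);r.wait(.2)
s=sensors.sense();im=snapshot("wrist");cv2.imwrite("pics/w2.png",im[:,:,::-1])
print({a:s[a] for a in("t","tcp_pos","wrist_force","grip_width","grasp_force")})
E
```

```text
False
{'t': 5.5167, 'tcp_pos': array([ 0.5132245 , -0.13349914,  0.26764649]), 'wrist_force': array([-1.49223922, -2.87253378,  1.11238832]), 'grip_width': 0.24173245802618396, 'grasp_force': 26.847250163555145}
```

View pics/w2.png

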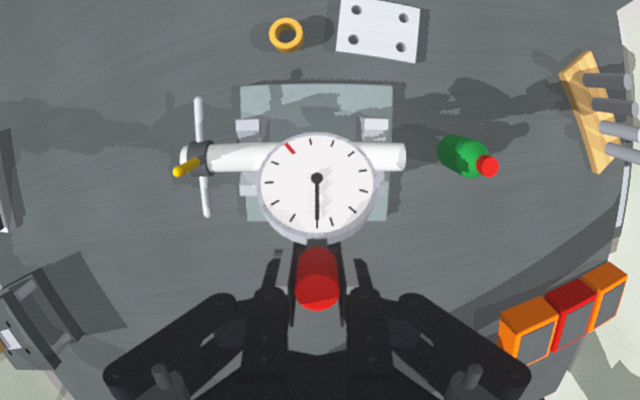

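```bash
cat >> h.py <<'E'
def needle(im,c=(178,317),L=45,sy=.83):
    g=im.max(2).astype(float);yy,xx=np.mgrid[:400,:640];dx=(xx-c[1])/L;dy=(yy-c[0])/L/sy
    rr=np.hypot(dx,dy);m=(rr>.25)&(rr<.72)&(g<90)
    w=(90-g)[m];
    if len(w)<5:return None
    return np.arctan2(np.sum(-w*dx[m]),np.sum(w*dy[m]))%(2*np.pi),int(m.sum())
E
python3 - <<'E'
from h import *
import cv2
s=sensors.sense();z0=s["tcp_pos"][2];p=np.array([.5133,-.133,.2675]);p[2]=z0
print(needle(snapshot("wrist")))
d=0
for i in range(14):
    d+=.003 ; 
    g=r.movel(p-[0,0,d],rate=.03,guard=20)
    s=sensors.sense();n=needle(snapshot("wrist"));print(round(d*1e3,1),round((z0-s["tcp_pos"][2])*1e3,2),s["wrist_force"].round(1),n,g)
    if g or (n and .4<n[0]<5.5): break
cv2.imwrite("pics/w3.png",snapshot("wrist")[:,:,::-1]);print(s["t"],s["grip_width"])
E
```

```text
(np.float64(0.02212078536280918), 34)
3.0 2.75 [-1.3 -3.3  3. ] (np.float64(0.021379973395113105), 34) False
6.0 5.88 [-2.2 -4.8  3.3] (np.float64(0.02023611551833786), 34) False
9.0 8.87 [-1.8 -4.4  3.3] (np.float64(0.019712768036516656), 34) False
12.0 11.9 [-1.2 -3.4  1.9] (np.float64(0.020387645077812072), 35) False
15.0 14.88 [-2.5 -4.6  2. ] (np.float64(0.02009327658694179), 35) False
18.0 17.87 [-1.8 -4.4  1.7] (np.float64(0.01966279188552362), 34) False
21.0 20.81 [-2.  -5.2  2.4] (np.float64(0.2276858065887344), 44) False
24.0 23.74 [-2.  -4.   4.8] (np.float64(0.9443824436582803), 49) False
7.9667 0.24743713355265587
```

```bash
python3 - <<'E'
from h import *
import cv2
p=np.array([.5133,-.133,sensors.sense()["tcp_pos"][2]])
for d in (.004,.006):
    g=r.movel(p-[0,0,d],rate=.03,guard=20);r.wait(.15)
    s=sensors.sense();im=snapshot("wrist");n=needle(im);print(d,s["wrist_force"].round(1),n,g)
cv2.imwrite("pics/w4.png",cv2.resize(im[120:250,240:400],(640,520),interpolation=2)[:,:,::-1]);print(s["t"])
E
```

```text
0.004 [-3.1 -4.5  3.5] (np.float64(1.865275159129574), 49) False
0.006 [-2.6 -3.6  4.3] (np.float64(2.3153033673090615), 45) False
8.9417
```

View pics/w4.png

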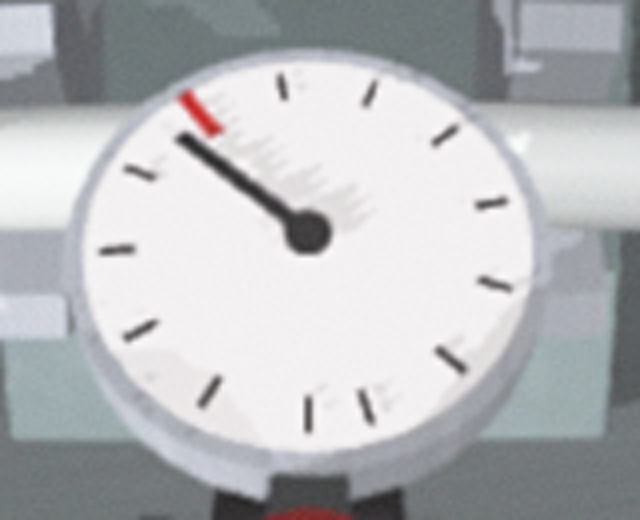

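```bash
python3 - <<'E'
from h import *
import cv2
p=np.array([.5133,-.133,sensors.sense()["tcp_pos"][2]])
r.movel(p-[0,0,.0009],rate=.02,guard=20);r.wait(.15)
print(needle(snapshot("wrist")),sensors.sense()["tcp_pos"],sensors.sense()["wrist_force"])
hand.grip(1.0);r.wait(.1)
im=snapshot("wrist");print(needle(im),sensors.sense()["t"])
r.movel(p+[0,0,.06],rate=.12)
print(needle(im:=snapshot("wrist")))
a=im[100:230,240:400];sc=snapshot("scene");b=sc[110:210,250:373]
cv2.imwrite("pics/w5.png",cv2.hconcat([cv2.resize(a,(400,325),interpolation=2),cv2.resize(b,(400,325),interpolation=2)])[:,:,::-1])
cv2.imwrite("pics/s5.png",sc[:,:,::-1])
print(sensors.sense()["t"])
E
```

```text
(np.float64(2.3783876321018336), 45) [ 0.51326495 -0.1334549   0.23808034] [-3.56743952 -3.4638685   6.76546393]
(np.float64(2.404489365608996), 49) 10.2333
(np.float64(3.1004057182469116), 57)
10.9917
```

View pics/w5.png

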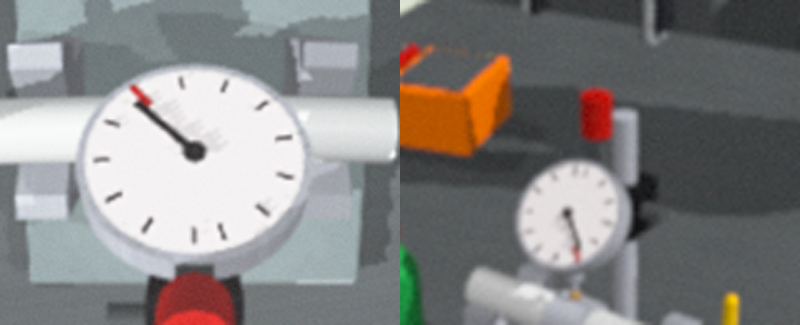

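```bash
cat > fit.py <<'E'
from h import *
import cv2,json
s={"tcp_pos":np.array([.5133,-.1335,.2387]),"tcp_rot":Q(P[2])}
T={0:(223.3,317),.5:(217.7,292.5),1:(202.5,275),1.5:(182.5,269),2:(163,275),2.5:(148.2,290),3:(142,310.7),3.5:(143.2,332.7),4.5:(170.8,363),5:(191,363.7),5.5:(210,353),6:(221.7,331.5)}
def dial(p,a,R): 
    t=p[3];e=np.array([-np.sin(t)*np.cos(a),np.sin(a),np.cos(t)*np.cos(a)])
    return W(P,p[:3]+R*e)
f=lambda p:np.concatenate([wproj(s,dial(p,a,p[4]))-u for a,u in T.items()]+[wproj(s,dial(p,0,0))-(178,317)])
b=least_squares(f,[.01,0,.19,.6,.034]);print(b.x,b.fun.round(1))
p=b.x.copy();p[2]-=.0006
for c,u in(("scene",(163.6,301.2)),("top",(231.8,380.8))):print(c,proj(c,dial(p+[0,0,.0295,0,0],0,0)),u)
json.dump(p.tolist(),open("dial.json","w"))
E
python3 fit.py
```

```text
[-0.05521287 -0.00092067 -0.06797956  0.77828714  0.07066108] [ 0.2  0.1 -0.  -0.  -0.2  0.1 -0.3  0.1 -0.2 -0.2  0.2 -0.  -0.5 -0.
  0.2 -0.  -0.1  0.   0.   0.2 -0.2 -0.2 -0.1  0.   1.   0. ]
scene [237.8857431  316.13113584] (163.6, 301.2)
top [264.47811092 362.4455117 ] (231.8, 380.8)
```

```bash
python3 - <<'E'
s=open('fit.py').read()
s=s.replace("-(178,317)])","-(178,317)]+[2*(proj(c,dial(p+[0,0,.0289,0,0],0,0))-u) for c,u in((\"scene\",(163.6,301.2)),(\"top\",(231.8,380.8)))])")
s=s.replace("[.01,0,.19,.6,.034]","[-.005,0,.19,.7,.034]")
open('fit.py','w').write(s)
E
python3 fit.py
cat >> h.py <<'E'
import json,os
D=json.load(open("dial.json")) if os.path.exists("dial.json") else None
def dialpt(a,R,D=None):
    D=D or globals()["D"];t=D[3];return W(P,np.array(D[:3])+R*np.array([-np.sin(t)*np.cos(a),np.sin(a),np.cos(t)*np.cos(a)]))
def read(c,im,off=(0,0),D=None):
    """needle angle: darkest spoke sampled along rays of the dial model"""
    import cv2
    A=np.arange(0,6.28,.02);Rs=np.linspace(.3,.72,14)*D0(D)[4]
    pts=np.array([[proj(c,dialpt(a,R,D)) for R in Rs] for a in A])+off
    g=cv2.remap(im.max(2),pts[...,1].astype(np.float32),pts[...,0].astype(np.float32),cv2.INTER_LINEAR).astype(float).mean(1)
    k=np.exp(-(np.arange(-12,13)*.02/.1)**2);k/=k.sum()
    g2=np.convolve(np.r_[g[-12:],g,g[:12]],k,"valid");i=g2.argmin()
    w=np.clip(np.median(g2)-np.roll(g2,-i+60)[40:81],0,None);w=np.clip(w-.4*w.max(),0,None)
    return A[i]+np.sum(w*np.arange(-20,21))/w.sum()*.02, np.median(g2)-g2[i]
def D0(D): return D or globals()["D"]
E
python3 - <<'E'
from h import *
import cv2
Dup=list(D);Dup[2]+=.0295
for f,c,d in(("scene0","scene",Dup),("top0","top",Dup),("s5","scene",D)):
    im=cv2.imread(f"pics/{f}.png")[:,:,::-1].copy();print(f,read(c,im,D=d))
E
```

```text
[ 6.37738642e-03 -6.94605146e-04  1.78629121e-01  7.78892150e-01
  3.11138109e-02] [ 0.3  0.1  0.1  0.  -0.1  0.1 -0.2  0.1 -0.1 -0.1  0.3  0.  -0.3  0.
  0.4 -0.   0.1  0.   0.2  0.2 -0.  -0.2  0.   0.   1.2  0.1  0.9 -1.4
 -1.7 -0.9]
scene [164.05200601 300.52077699] (163.6, 301.2)
top [230.93188975 380.33372759] (231.8, 380.8)
scene0 (np.float64(6.1985063885836365), np.float64(80.60971739300624))
top0 (np.float64(6.242522232235745), np.float64(110.86911981034403))
s5 (np.float64(2.351841432583828), np.float64(75.59856415900231))
```

```bash
cat >> h.py <<'E'
HUB=np.array([.5612,-.015]); RHO=.055; q0=Q(P[2])
def tcp(phi,rho=None,sgn=1):
    """closed-finger TCP whose leading lower corner touches the trailing side of a bar phi (rad) from the top, turning towards sgn*x"""
    rho=rho or RHO;x=rho*np.sin(phi)-.005*np.cos(phi);z=rho*np.cos(phi)+.005*np.sin(phi)
    x=sgn*(x-.011);c,s=np.cos(P[2]),np.sin(P[2])
    return np.array([HUB[0]+c*x,HUB[1]+s*x,.085+z+.008])
def arc(f0,f1,sgn=1,step=10,every=1,log=None):
    n=max(1,int(np.ceil(abs(f1-f0)/step)))
    for i,f in enumerate(np.linspace(f0,f1,n+1)[1:]):
        g=r.movel(tcp(np.radians(f),sgn=sgn),rate=.05,guard=12)
        if (i+1)%every==0 or g:
            a=read("scene",snapshot("scene"));b=read("top",snapshot("top"));s=sensors.sense()
            print(round(f),"scene %.2f(%d) top %.2f(%d)"%(*a,*b),s["wrist_force"].round(1),round(s["t"],1),g)
        if g: return True
E
python3 - <<'E'
from h import *
import cv2
p=sensors.sense()["tcp_pos"]
hand.grip(0,20)
t=tcp(np.radians(-20)); a=t.copy();a[2]=p[2]
r.movel(a,rot=q0,rate=.2); r.movel(t,rate=.12,guard=8)
im=snapshot("scene");s=sensors.sense();print(s["tcp_pos"],t,s["wrist_force"],s["t"],read("scene",im),read("top",im2:=snapshot("top")))
w=snapshot("wrist")
cv2.imwrite("pics/v6.png",cv2.hconcat([cv2.resize(im[90:290,220:420],(400,400)),cv2.resize(w[:,100:500],(400,400))])[:,:,::-1])
E
```

```text
[ 0.52768788 -0.00972881  0.14369703] [ 0.52711003 -0.00963491  0.14297299] [0.15136661 0.66842988 0.51534136] 14.0083 (np.float64(2.3079645665007464), np.float64(64.374267454641)) (np.float64(2.335105062903118), np.float64(114.13788388029552))
```

View pics/v6.png

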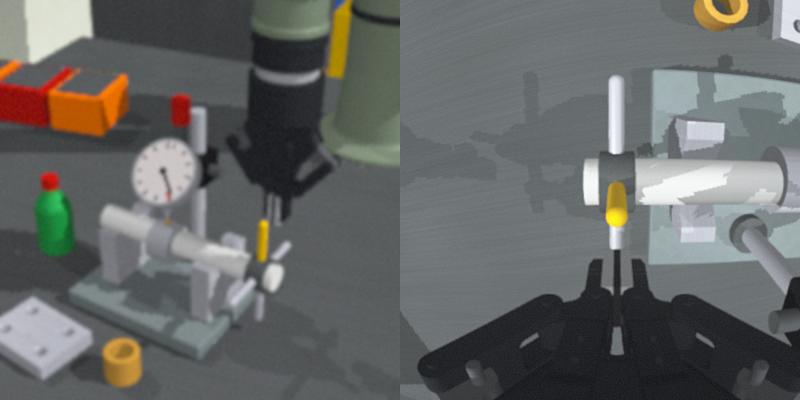

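```bash
python3 - <<'E'
from h import *
arc(-20,90,step=10)
E
```

```text
-10 scene 2.31(63) top 2.33(114) [-0.4  0.5  1.2] 14.6 False
0 scene 2.29(67) top 2.30(112) [-0.1 -0.3  0.2] 15.0 False
10 scene 2.23(66) top 2.26(113) [-0.1  0.1  0. ] 15.4 False
20 scene 2.21(77) top 2.24(114) [ 0.8 -0.5 -0.2] 15.9 False
30 scene 2.24(81) top 2.25(140) [ 0.1  0.1 -0.2] 16.3 False
40 scene 2.27(76) top 2.28(135) [ 0.1 -0.1  1.4] 16.8 False
50 scene 2.33(77) top 2.32(136) [0.4 1.  0.1] 17.2 False
60 scene 2.41(79) top 2.40(134) [-0.6 -0.7  1.1] 17.6 False
70 scene 2.51(78) top 2.49(127) [ 0.5 -0.2  0.3] 18.1 False
80 scene 2.65(80) top 2.63(127) [-0.3  0.2 -0.3] 18.5 False
90 scene 2.81(82) top 2.81(117) [-1.  -0.3  0. ] 19.0 False
```

```bash
cat >> h.py <<'E'
def hop(to,sgn=1):
    p=sensors.sense()["tcp_pos"].copy();p[2]=.185;r.movel(p,rate=.15)
    t=tcp(np.radians(to),sgn=sgn);a=t.copy();a[2]=.185;r.movel(a,rate=.2);r.movel(t,rate=.12,guard=8)
E
python3 - <<'E'
from h import *
hop(-20);arc(-20,90,step=10)
E
```

```text
-10 scene 2.78(70) top 2.78(97) [-0.6  0.3 -0.5] 21.2 False
0 scene 2.81(70) top 2.80(97) [-0.6  0.  -0.9] 21.6 False
10 scene 2.97(67) top 2.96(102) [0.4 0.3 0.9] 22.1 False
20 scene 3.15(78) top 3.12(100) [-1.1  0.4 -0.7] 22.5 False
30 scene 3.34(89) top 3.31(121) [ 0.6  0.3 -0.4] 22.9 False
40 scene 3.54(79) top 3.48(126) [-0.8 -0.4  0.6] 23.4 False
50 scene 3.70(64) top 3.67(128) [ 0.4  0.1 -0.2] 23.8 False
60 scene 3.87(70) top 3.84(133) [-0.2  0.1  0.5] 24.3 False
70 scene 4.04(71) top 4.00(127) [-0.2 -0.  -0. ] 24.7 False
80 scene 4.15(74) top 4.12(144) [-0.4  0.1  1.2] 25.2 False
90 scene 4.26(71) top 4.22(146) [ 0.7 -0.5  0.6] 25.6 False
```

```bash
python3 - <<'E'
from h import *
hop(-15);arc(-15,50,step=5)
f=np.radians(np.r_[np.arange(0,91,10),np.arange(100,181,10)])
y=np.array([2.295,2.245,2.225,2.245,2.275,2.325,2.405,2.5,2.64,2.81,2.965,3.135,3.325,3.51,3.685,3.855,4.02,4.135,4.24])
b=least_squares(lambda p:p[0]-p[1]*np.cos(f-p[2])-y,[3,1,.3]);print(b.x,np.degrees(b.x[2]),b.fun.round(2))
E
```

```text
-10 scene 4.27(63) top 4.22(123) [0.1 0.2 0.2] 27.7 False
-5 scene 4.27(62) top 4.23(124) [0.1 0.8 0.6] 28.0 False
0 scene 4.28(68) top 4.24(119) [ 1.  -0.1  1. ] 28.4 False
5 scene 4.32(65) top 4.27(118) [-0.3 -0.4 -0.3] 28.7 False
10 scene 4.34(70) top 4.30(118) [ 0.2 -0.4 -0.1] 29.1 False
15 scene 4.36(69) top 4.32(120) [0.7 0.1 0.2] 29.4 False
20 scene 4.34(58) top 4.32(116) [-0.3  0.2 -0.6] 29.8 False
25 scene 4.37(70) top 4.33(121) [0.  0.2 0. ] 30.1 False
30 scene 4.37(74) top 4.33(139) [-1.4 -0.6 -0. ] 30.5 False
35 scene 4.36(76) top 4.32(138) [-0.3 -0.6 -0.1] 30.8 False
40 scene 4.34(74) top 4.31(141) [ 0.1 -0.  -0.4] 31.2 False
45 scene 4.32(76) top 4.28(143) [ 0.   1.4 -0.4] 31.5 False
50 scene 4.29(75) top 4.24(143) [-0.1 -0.2 -0.2] 31.9 False
[3.27707637 1.05881148 0.46523269] 26.655869712501197 [ 0.04  0.02  0.   -0.02 -0.03 -0.02 -0.01  0.01  0.   -0.01  0.01  0.02
  0.01  0.01  0.01  0.   -0.02 -0.01 -0.02]
```

```bash
python3 - <<'E'
from h import *
hop(28,sgn=-1);arc(28,64.5,sgn=-1,step=4.6)
p=sensors.sense()["tcp_pos"].copy();p[2]=.2;r.movel(p,rate=.12);r.wait(.2)
print([read(c,snapshot(c)) for c in ("scene","top","scene","top")])
import cv2
im=snapshot("scene");w=snapshot("wrist");t=snapshot("top")
cv2.imwrite("pics/v7.png",cv2.hconcat([cv2.resize(im[90:290,220:420],(400,400),interpolation=2),cv2.resize(t[130:330,270:470],(400,400),interpolation=2)])[:,:,::-1])
cv2.imwrite("pics/w7.png",w[:,:,::-1])
E
```

```text
33 scene 4.30(67) top 4.25(119) [-0.1 -0.3  0.2] 33.6 False
37 scene 4.30(68) top 4.25(120) [-0.1  0.7 -0.3] 33.9 False
42 scene 4.30(66) top 4.25(120) [0.2 0.6 0.5] 34.3 False
46 scene 4.32(67) top 4.27(117) [-0.1 -0.1  0.3] 34.6 False
51 scene 4.34(69) top 4.30(121) [0.  0.5 0.5] 35.0 False
55 scene 4.37(69) top 4.32(124) [0.6 0.7 0. ] 35.3 False
60 scene 4.38(67) top 4.33(120) [ 0.4  0.3 -0.5] 35.7 False
64 scene 4.39(71) top 4.34(124) [-0.6 -0.4 -0.5] 36.0 False
[(np.float64(4.389491628895579), np.float64(70.963279182658)), (np.float64(4.335414237500892), np.float64(121.06185254299209)), (np.float64(4.389687102692204), np.float64(70.73219116210905)), (np.float64(4.335269445007327), np.float64(120.33904958328705))]
```

View pics/v7.png

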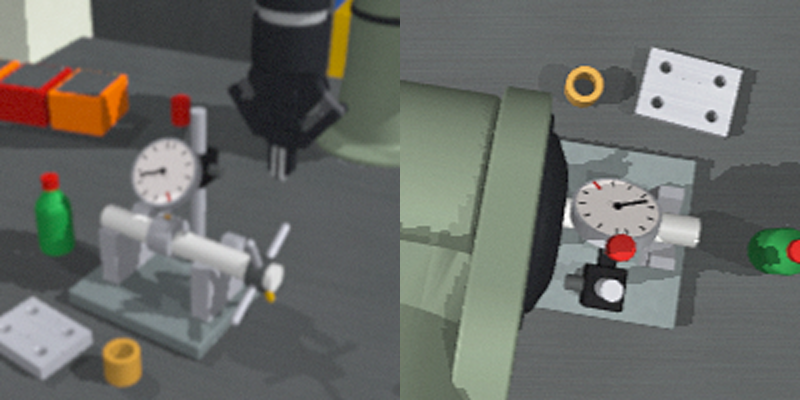

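```bash
python3 - <<'E'
from h import *
p=sensors.sense()["tcp_pos"].copy();p[2]=.3;r.movel(p,rate=.15);r.wait(.3)
print([read(c,snapshot(c)) for c in ("scene","top")],sensors.sense()["t"])
print(workorder.finish_job())
E
```

```text
[(np.float64(4.3947560420765726), np.float64(86.26516562917905)), (np.float64(4.339586681965319), np.float64(141.81615118039375))] 38.5917
the job is handed in; nothing more can be done
None
```

The job is handed in: I lowered the indicator to about 9.7 mm, just short of the red mark, and released it, then turned the spindle until the needle read its highest, about 17.5 mm; I turned it about 230°, so that peak rests on the readings' sine fit and on having passed it and come back, and the robot finished clear at about 39 s.

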